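# Find the rocking corner of the carrier plate and shim it

### The arm

A 6-joint arm with a two-finger parallel gripper is mounted at the origin on the work surface. World frame = base frame: x ahead of the robot, y to its left, z up, the work surface at z = 0. Lengths are in m, angles in rad, forces in N, time in s.
With the tool pointing down it reaches from about 0.325 to 0.925 m from the base axis. Payload 3.1 kg.
Tool frame: the origin (TCP) lies at the very end of the fingers, on their centre line; the grasp point (between the pads) lies 19 mm behind it; z points along the fingers, y is the line along which they close (so a half turn about z gives the same grasp; the last joint's range is limited). The gripper opens to 85 mm and grips with 20 to 120 N. Pads are 22 mm wide; open, the fingers measure 114 mm over their backs; the gripper's body (76 mm by 85 mm) begins 54 mm behind the grasp point. The pads swing forward as they close: fully open they stand 13 mm farther back than shut.
Start: joints at [1.05, 0.217, 1.613, -0, 1.311, -0.112], TCP at [0.248, 0.574, 0.231] pointing down, gripper open.
Joint ranges: [-2.75, 2.75], [-0.78, 2.1], [0.31, 2.55], [-1.13, 4.27], [0.13, 2.63], [-2.58, 2.58]. Speed limits (rad/s): [2.79, 2.79, 3.14, 3.14, 3.14, 3.14].

### API

Orientations are given as a 3x3 rotation matrix whose columns are the frame's x, y, z axes.
In Python, from plant import telemetry, imaging, close_job, finder gives the robot as it stands.
- The arm moves only by the tool carry_out, never from a script. Its argument "increments" is one flat list of numbers, 5 for each row, row after row: the shift along the tool's x, y, z in units of 50 mm (1.0 is 50 mm), then the turn about the tool's z in units of 8 degrees (1.0 is 8 degrees), then the finger opening in mm, from 0 to 85.4. In form: [x, y, z, spin, grip, x, y, z, spin, grip, ...]. A call has 1 to 12 rows; each row is the pose to reach, as a shift and turn from the pose commanded when the call began, along the tool's axes at that moment; what a row does not reach only later rows make up. A row lasts 1/8 s, in which the tool goes at most 62.5 mm and 10.7 degrees, less where a joint would pass 70% of its speed; a pose out of reach is approached as far as the arm can. A call with a gripper value outside its range is refused whole. The fingers move at their own pace and stop on an object; "force" is the grip in N (left out, the last holds). Time passes only in rows, so rows that repeat a pose let the fingers close. It gives the time, the measured TCP pose, the force, the opening and the grip force at its end, in the units of the state.
- telemetry.observe(): the state, without advancing time (a new reading comes with each control period).
- imaging.camera(name): name is "scene" or "top"; returns a dict with "color" (420x560x3 uint8, red, green, blue), "depth" (420x560 float32, m along the optical axis (not along the pixel's ray), 0 where there is no reading), "fx", "fy", "cx", "cy" (pixels), "rvec" (rotation vector, rad) and "tvec" (3), from world to camera coordinates, as OpenCV has them. Camera axes: x right, y down, z forward; pixel columns grow to the right and rows downward; lengths in m; the calibration is good to about 2 mm. A picture is of the moment at which its call begins.
- close_job(): hands the job in; it is judged then, once.
Trained networks look in a picture, given as the dict that the camera call returned (one of the last four; its "shot" number tells which), for a name from the list of things; names that differ only in an ending like _2 or _b are one class to them, and where a whole thing is asked for, a point or a joint stands for the part that bears it (a point fixed in the world has none). Each returns a list of dicts, best first, with "score" (0 to 1); they miss things now and then, are a little off and sometimes report something else, mostly with a low value. They report only what shows in the picture. A call takes as long as a camera call. They do not tell look-alikes from the thing itself.
- finder.search_frame(picture, label): "extent" ([left, top, right, bottom] in pixels, round what is visible of it).
The state is a dict: "time_s": time; "joint_positions": joint angles; "joint_vel": joint speeds; "effort": joint torques, N m; "ee_pos": TCP position; "eef_rot": TCP orientation; "ft_force": force on the tool from outside, world axes, zero at the start; "ft_torque": the same for the moment, N m; "finger_gap": opening from 0.0 (shut) to 1.0 (fully open); "finger_force": force on a finger pad.
Only numpy, scipy, OpenCV 4.12 (cv2) and the standard library are available. Lean on these libraries where they do the work, as an engineer would, in place of code of your own. Each camera call takes 0.05 s, during which the arm holds its last target. There are 200 camera calls.

### The job

The carrier plate on the preheater rocks on one of its four corners. With the fingertips press down on its corner lugs one after another until you find the one that rocks, then press that corner's yellow shim tab flat and move clear. Leave the other three tabs up, and do not lift or shove the circuit board or anything else lying about.

Things in the scene. Friction and masses are not known exactly. Their poses are not given: they have to be found in the camera images.
- plate: Aluminium carrier plate, 150 x 84 x 8 mm, with a lug standing out sideways at each of its four corners (lug centres 60 mm ahead of or behind its middle, 72 mm to the side). It sits level on a soft rubber bush under its middle and cannot be taken off. A solid post stands under each lug, one of them (not to be seen) too short. Origin: middle of its underside, 70 mm above the table; axes as the deck's.
- deck: Black preheater, 300 x 300 x 50 mm, fixed on the table, that carries the plate. Origin: middle of its underside; x away from the robot, y left, z up. Beside each lug a yellow shim tab stands up, hinged just before the lug's edge and pointing towards the robot (deck -x); pressed flat, it lifts two prongs 4 mm that fill the gap between post and lug.
- corner_near_left (a point): Middle of the top of the near left (robot's side, +y) lug of the plate: 30 mm square, marked by a blue dot 18 mm across, 78 mm above the table when level. Moves with the plate. If this is the lug with the short post (a different one each time), about 3 N rocks it down about 4 mm onto the post and it springs back level when let go; a sound lug gives under 1 mm.
- corner_near_right (a point): Middle of the top of the near right (robot's side, -y) lug of the plate: 30 mm square, marked by a blue dot 18 mm across, 78 mm above the table when level. Moves with the plate. If this is the lug with the short post (a different one each time), about 3 N rocks it down about 4 mm onto the post and it springs back level when let go; a sound lug gives under 1 mm.
- corner_far_left (a point): Middle of the top of the far left (+x, +y) lug of the plate: 30 mm square, marked by a blue dot 18 mm across, 78 mm above the table when level. Moves with the plate. If this is the lug with the short post (a different one each time), about 3 N rocks it down about 4 mm onto the post and it springs back level when let go; a sound lug gives under 1 mm.
- corner_far_right (a point): Middle of the top of the far right (+x, -y) lug of the plate: 30 mm square, marked by a blue dot 18 mm across, 78 mm above the table when level. Moves with the plate. If this is the lug with the short post (a different one each time), about 3 N rocks it down about 4 mm onto the post and it springs back level when let go; a sound lug gives under 1 mm.
- tab_near_left (a point): Press point of the near left (robot's side, +y) lug's yellow tab, fixed to the deck: on the raised tab's top, 47 mm nearer the robot (deck -x) than the lug's middle. The tab is 26 mm wide, its free end 59 mm from the lug's middle; it slopes up 0.25 rad towards that end. It takes about 8 N to push down and stays where left. Flat, its top is level, 7.5 mm below this point, 8 mm below the lug's top, on a firm stop.
- tab_near_right (a point): Press point of the near right (robot's side, -y) lug's yellow tab, fixed to the deck: on the raised tab's top, 47 mm nearer the robot (deck -x) than the lug's middle. The tab is 26 mm wide, its free end 59 mm from the lug's middle; it slopes up 0.25 rad towards that end. It takes about 8 N to push down and stays where left. Flat, its top is level, 7.5 mm below this point, 8 mm below the lug's top, on a firm stop.
- tab_far_left (a point): Press point of the far left (+x, +y) lug's yellow tab, fixed to the deck: on the raised tab's top, 47 mm nearer the robot (deck -x) than the lug's middle. The tab is 26 mm wide, its free end 59 mm from the lug's middle; it slopes up 0.25 rad towards that end. It takes about 8 N to push down and stays where left. Flat, its top is level, 7.5 mm below this point, 8 mm below the lug's top, on a firm stop.
- tab_far_right (a point): Press point of the far right (+x, -y) lug's yellow tab, fixed to the deck: on the raised tab's top, 47 mm nearer the robot (deck -x) than the lug's middle. The tab is 26 mm wide, its free end 59 mm from the lug's middle; it slopes up 0.25 rad towards that end. It takes about 8 N to push down and stays where left. Flat, its top is level, 7.5 mm below this point, 8 mm below the lug's top, on a firm stop.
- shim_a (a joint): Angle (rad) of one of the four shim tabs: 0 fully raised, 0.25 pressed flat. The letter does not tell the corner: the four are dealt to the corners at random each time. Starts between 0 and 0.03.
- shim_b (a joint): Angle (rad) of one of the four shim tabs: 0 fully raised, 0.25 pressed flat. The letter does not tell the corner: the four are dealt to the corners at random each time. Starts between 0 and 0.03.
- shim_c (a joint): Angle (rad) of one of the four shim tabs: 0 fully raised, 0.25 pressed flat. The letter does not tell the corner: the four are dealt to the corners at random each time. Starts between 0 and 0.03.
- shim_d (a joint): Angle (rad) of one of the four shim tabs: 0 fully raised, 0.25 pressed flat. The letter does not tell the corner: the four are dealt to the corners at random each time. Starts between 0 and 0.03.
- board: loose green circuit board, 80 x 58 x 3 mm, lying on the middle of the plate; origin in the middle of its underside; stays there
- nut: loose steel hex nut, 18 mm across, 8 mm high, on the deck; origin underneath; not part of the job
- hex_key: loose steel hex key, 110 mm long, 7 mm thick, on the deck; origin under its long arm; not part of the job
- screwdriver: yellow screwdriver on the table; not part of the job
- flux_jar: jar, 52 mm across, 55 mm high, on the table; not part of the job
- part_tray: blue parts tray, 110 x 80 x 25 mm, on the table; not part of the job
- tape_roll: amber disc (roll of tape), 64 mm across, 18 mm high, on the table; not part of the job
Things that resemble listed ones, but are neither listed nor needed, are in the scene too. There is more than one size of the board; the one meant has the size given above.

How it is judged:
On the way, in this order (a step that is already met when the one before it is completed fails the run):
1. the rocking corner has been pressed down (the plate tips under the finger) (angle between plate's own z axis and vertical above 0.028 rad and contact force between the fingers and plate above 0.5 N), for 0.05 s.
2. that corner's shim tab has been pressed flat (value of joint shim_a above 0.215 rad), for 0.1 s.
At the end, for the whole second after the job is handed in: The shim of the corner that rocked is flat (at least 0.215 of its 0.25 rad), the other three tabs are still up (under 0.08 rad), the plate lies level (within 0.012 rad) and at rest, the board is within 15 mm of where it lay and every other loose thing within 20 mm (value of joint shim_a above 0.215 rad and value of joint each of shim_b, shim_c, shim_d below 0.08 rad and angle between plate's own z axis and vertical below 0.012 rad and angular speed of plate below 0.05 rad/s and linear speed of board below 0.02 m/s and distance of board from where it was at the start of the episode below 0.015 m and distance of each of nut, hex_key, screwdriver, flux_jar, part_tray, tape_roll from where it was at the start of the episode below 0.02 m); the robot touches nothing.
It fails at once if a shim tab at a corner that does not rock is pressed down (over 0.12 rad) (value of joint any of shim_b, shim_c, shim_d above 0.12 rad).
It fails at once if the circuit board is lifted or shoved more than 15 mm (distance of board from where it was at the start of the episode above 0.015 m).
It fails at once if another loose thing is lifted, carried or knocked more than 20 mm (distance of any of nut, hex_key, screwdriver, flux_jar, part_tray, tape_roll from where it was at the start of the episode above 0.02 m).
It also fails if it takes over 48 s, if anything falls off the work surface, if the arm or the gripper's body presses on something with over 40 N, if the wrist force passes 120 N, or if a joint passes its speed limit or range.

## Working session

There is one attempt and no reset: what is moved stays moved. The work goes in short steps, Python scripts to look and compute and a tool call to move; the robot and the scene stay as the last step left them, time stands still between calls to the robot, and variables do not carry over. Pictures are saved under pics/ and viewed, at most 10 in all, crops included, and the job is handed in when it is done.

Besides the shell and the picture viewer there is one more tool, called after "Call:" by a JSON object that holds its "fn" and its "kwargs". carry_out: Moves the arm, as the interface text tells. Its arguments: {"type":"object","properties":{"increments":{"type":"array"},"force":{"type":"number"}},"required":["increments"]}

```bash
mkdir -p pics
cat > h.py <<'E'
import numpy as np, cv2
from plant import telemetry, imaging, close_job, finder
def cam(n):
    p=imaging.camera(n); R,_=cv2.Rodrigues(np.array(p["rvec"],float)); return p,R,np.array(p["tvec"],float).ravel()
def world(p,R,t,u,v,d=None):
    d=p["depth"][int(round(v)),int(round(u))] if d is None else d
    c=np.array([(u-p["cx"])/p["fx"]*d,(v-p["cy"])/p["fy"]*d,d]); return R.T@(c-t)
def atz(p,R,t,u,v,z):
    o=-R.T@t; r=R.T@np.array([(u-p["cx"])/p["fx"],(v-p["cy"])/p["fy"],1]); return o+r*(z-o[2])/r[2]
E
python3 - <<'E'
from h import *
ps={n:cam(n) for n in("top","scene")}
ims=[cv2.cvtColor(ps[n][0]["color"],cv2.COLOR_RGB2BGR) for n in ps]
cv2.imwrite("pics/a.png",ims[0]);cv2.imwrite("pics/b.png",ims[1])
np.set_printoptions(precision=4,suppress=True)
for n in ps:
  print(n,(-ps[n][1].T@ps[n][2]))
  for l in["plate","deck","board","corner_near_left","corner_near_right","corner_far_left","corner_far_right","tab_near_left","tab_near_right","tab_far_left","tab_far_right","hex_key","nut"]:
    for r in finder.search_frame(ps[n][0],l)[:2]:
      e=r["extent"];u,v=(e[0]+e[2])/2,(e[1]+e[3])/2
      print(l,round(r["score"],2),np.round(e),atz(*ps[n],u,v,.078), world(*ps[n],u,v))
print(telemetry.observe())
E
```

```text
top [ 0.3351 -0.0211  1.3879]
plate 0.89 [206. 200. 271. 258.] [0.5441 0.098  0.078 ] [0.5437 0.0978 0.0808]
deck 0.9 [182. 175. 294. 290.] [0.535  0.0985 0.078 ] [0.5347 0.0983 0.0801]
deck 0.56 [204. 200. 274. 255.] [0.5482 0.0962 0.078 ] [0.5474 0.0957 0.0831]
board 0.75 [326. 196. 355. 235.] [ 0.5799 -0.1787  0.078 ] [ 0.5945 -0.1881  0.0001]
board 0.65 [248. 123. 282. 158.] [0.7966 0.0261 0.078 ] [0.8222 0.0287 0.0053]
corner_near_left 0.62 [206. 200. 273. 258.] [0.5439 0.0949 0.078 ] [0.5424 0.094  0.0877]
corner_near_left 0.57 [183. 177. 302. 292.] [0.529  0.0858 0.078 ] [0.5281 0.0853 0.0839]
corner_near_right 0.77 [204. 202. 274. 254.] [0.5468 0.0953 0.078 ] [0.5461 0.0949 0.0828]
corner_near_right 0.48 [100. 184. 134. 225.] [0.6143 0.4336 0.078 ] [0.6252 0.4514 0.0267]
corner_far_left 0.7 [206. 202. 272. 259.] [0.5401 0.097  0.078 ] [0.5388 0.0963 0.0862]
corner_far_right 0.97 [205. 202. 274. 258.] [0.5422 0.095  0.078 ] [0.5418 0.0948 0.0804]
tab_near_left 0.74 [180. 180. 300. 290.] [0.5282 0.0936 0.078 ] [0.5277 0.0933 0.0815]
tab_near_right 0.79 [180. 177. 296. 287.] [0.
[... 1739 characters left out ...]
222.] [ 0.5857 -0.0314  0.078 ] [ 0.569  -0.02    0.0562]
nut 0.71 [231. 159. 348. 251.] [0.6072 0.0515 0.078 ] [0.6063 0.0523 0.0767]
{'time_s': 1.4, 'joint_positions': array([ 1.0498,  0.2169,  1.6134, -0.    ,  1.3113, -0.1122]), 'joint_vel': array([ 0.001 ,  0.0008, -0.0007,  0.0003, -0.0003,  0.0005]), 'effort': array([ -0.0008, -39.688 , -30.4241,  -0.0002,   0.0008,   0.    ]), 'ee_pos': array([0.2484, 0.5735, 0.2313]), 'eef_rot': array([[-0.9176,  0.3975,  0.    ],
       [ 0.3975,  0.9176, -0.    ],
       [-0.    , -0.    , -1.    ]]), 'ft_force': array([ 0.3409, -0.4412, -0.9912]), 'ft_torque': array([0.007 , 0.0002, 0.0117]), 'finger_force': 0.0, 'finger_gap': 1.0000257872410083}
```

View pics/a.png

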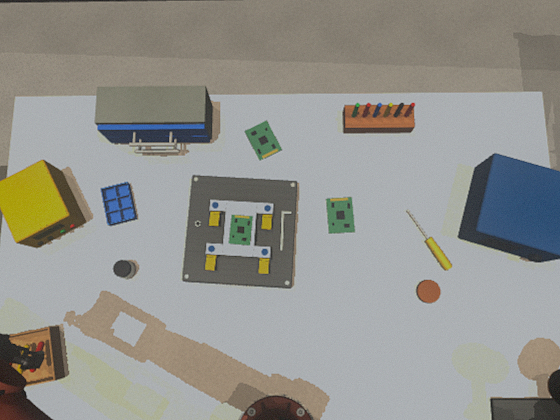

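View pics/b.png

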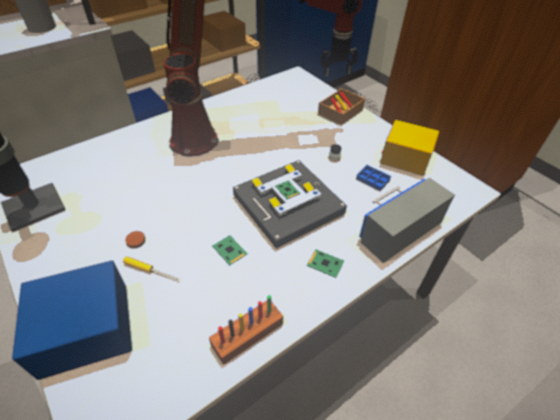

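The top view shows the deck at about (240,232). The blue lug dots are near (215,205), (267,209), (211,247) and (265,252), with the yellow tabs below each, the nut at (198,224) and the hex key at (286,230). The board on the plate, at (241,230), is the one meant; the boards at (263,140) and (341,214) lie on the table and are look-alikes. Next I'll segment the dots and tabs.

Run:
```python
from h import *
np.set_printoptions(precision=4,suppress=True)
P=cam("top");p=P[0];im=p["color"][165:300,170:310]
hsv=cv2.cvtColor(im,cv2.COLOR_RGB2HSV)
dots=[]
for nm,lo,hi,z in(("blue",(100,110,50),(130,255,255),.078),("yel",(18,140,90),(33,255,255),.0775)):
  m=cv2.inRange(hsv,lo,hi);n,_,s,c=cv2.connectedComponentsWithStats(m)
  for i in range(1,n):
    if s[i,4]>8:
      u,v=c[i]+[170,165];w=atz(*P,u,v,z);print(nm,s[i],(u,v),w,world(*P,u,v))
      if nm=="blue":dots.append(w[:2])
d=np.array(dots)
print(d.mean(0))
cv2.imwrite("pics/c.png",cv2.resize(cv2.cvtColor(im,cv2.COLOR_RGB2BGR),None,fx=4,fy=4,interpolation=cv2.INTER_CUBIC))
```

```text
blue [43 38  5  5 23] (np.float64(215.0), np.float64(204.82608695652175)) [0.6118 0.1633 0.078 ] [0.6115 0.1631 0.0797]
blue [95 41  5  5 21] (np.float64(267.1428571428571), np.float64(207.8095238095238)) [0.6029 0.0202 0.078 ] [0.6025 0.0202 0.0798]
blue [39 81  5  5 23] (np.float64(211.0), np.float64(248.17391304347825)) [0.4924 0.1715 0.078 ] [0.4921 0.1712 0.0805]
blue [92 84  5  6 23] (np.float64(264.2173913043478), np.float64(251.3913043478261)) [0.4834 0.0279 0.078 ] [0.4831 0.0278 0.08  ]
yel [ 39  46  11  15 148] (np.float64(214.02702702702703), np.float64(218.0472972972973)) [0.5751 0.1653 0.0775] [0.5752 0.1654 0.0769]
yel [ 91  49  11  16 144] (np.float64(266.3541666666667), np.float64(221.22916666666666)) [0.5658 0.0223 0.0775] [0.5655 0.0223 0.0789]
yel [65 51 14  2 22] (np.float64(242.22727272727275), np.float64(216.4090909090909)) [0.5793 0.0882 0.0775] [0.5788 0.088  0.0804]
yel [ 35  90  11  16 145] (np.float64(210.17241379310343), np.float64(262.17241379310343)) [0.4547 0.173  0.0775] [0.455  0.1735 0.0735]
yel [ 89  93  10  16 149] (np.float64(263.43624161073825), np.float64(265.241610738255)) [0.4462 0.0298 0.0775] [0.4466 0.03   0.0732]
[0.5476 0.0957]
```

View pics/c.png

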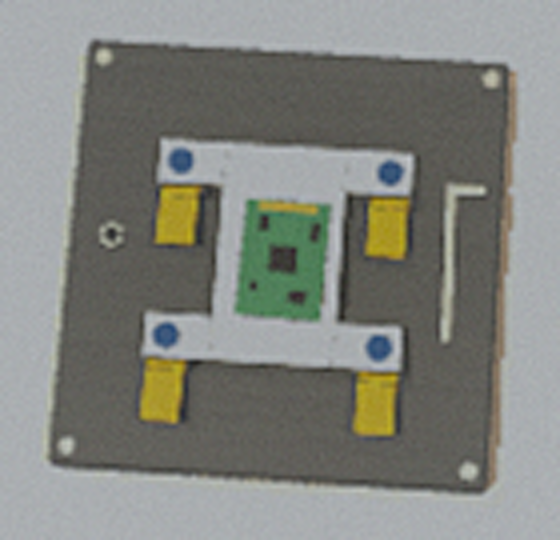

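The crop matches the description: dot spacing is 143 x 120 mm, the heights are about 78 mm and the deck yaw is about -0.065 rad. I'm closing the fingers, aligning with the deck and going above the near left lug first.

Call:
{"fn": "carry_out", "kwargs": {"increments": [-0.9,-0.65,0.2,-1.2,0,-1.8,-1.3,0.4,-2.45,0,-2.7,-1.95,0.6,-2.45,0,-3.6,-2.6,0.8,-2.45,0,-4.5,-3.2,1.0,-2.45,0,-5.4,-3.85,1.2,-2.45,0,-6.3,-4.5,1.4,-2.45,0,-7.0,-5.0,1.6,-2.45,0,-7.67,-5.44,2.0,-2.45,0,-7.67,-5.44,2.4,-2.45,0,-7.67,-5.44,2.4,-2.45,0,-7.67,-5.44,2.4,-2.45,0], "force": 40}}

```text
time_s: 2.95
ee_pos: [0.4925, 0.1719, 0.112]
eef_rot: [[-0.998, 0.066, 0.001], [0.066, 0.998, 0.0], [-0.001, 0.0, -1.0]]
ft_force: [0.6, 0.1, 0.4]
finger_gap: 0.002
finger_force: 0.0
```

Call:
{"fn": "carry_out", "kwargs": {"increments": [0,0,0.4,0,0,0,0,0.6,0,0,0,0,0.66,0,0,0,0,0.7,0,0,0,0,0.73,0,0,0,0,0.75,0,0]}}

```text
time_s: 3.7
ee_pos: [0.4924, 0.1718, 0.0744]
eef_rot: [[-0.998, 0.067, 0.0], [0.067, 0.998, 0.001], [-0.0, 0.001, -1.0]]
ft_force: [-2.9, 0.8, 7.2]
finger_gap: 0.0
finger_force: 3.6
```

Run:
```python
from h import *
p,_,_=cam("top")
print(telemetry.observe()["ft_force"],telemetry.observe()["ee_pos"])
cv2.imwrite("pics/d.png",cv2.resize(cv2.cvtColor(p["color"][165:300,170:310],cv2.COLOR_RGB2BGR),None,fx=4,fy=4))
```

```text
[-2.24720698  0.79990433  4.35048005] [0.49244172 0.17188819 0.07451724]
```

Call:
{"fn": "carry_out", "kwargs": {"increments": [0,0,0.02,0,0,0,0,0.02,0,0]}}

```text
time_s: 4.0
ee_pos: [0.4924, 0.1719, 0.0744]
eef_rot: [[-0.998, 0.067, -0.0], [0.067, 0.998, 0.001], [0.0, 0.001, -1.0]]
ft_force: [-4.4, 0.7, 8.5]
finger_gap: -0.001
finger_force: 4.6
```

```bash
cat > tilt.py <<'E'
from h import *
P=cam("top");s=telemetry.observe();print(s["ft_force"],s["ee_pos"])
c=np.array([.5476,.0957]);ex=np.array([.998,-.065]);ey=np.array([.065,.998])
p,R,t=P;v,u=np.mgrid[165:300,170:310];d=p["depth"][165:300,170:310]
C=np.stack([(u-p["cx"])/p["fx"]*d,(v-p["cy"])/p["fy"]*d,d],-1);W=(C-t)@R
q=W[...,:2]-c;a=q@ex;b=q@ey;z=W[...,2]
m=(abs(z-.078)<.012)&(abs(b)<80e-3)&(abs(abs(a)-.06)<.012)&(d>0)
A=np.c_[a[m],b[m],np.ones(m.sum())]
for _ in range(4):
  k,*_=np.linalg.lstsq(A,z[m],rcond=None);r=z[m]-A@k;keep=abs(r)<.004
  i=np.where(m);m[i[0][~keep],i[1][~keep]]=False;A=A[keep]
print("slope x,y,z0",k,len(A))
E
python3 tilt.py
```

```text
[-3.97057898  0.81479454  8.82602848] [0.49245678 0.17187166 0.07436725]
slope x,y,z0 [ 0.02833268 -0.0263609   0.07854478] 708
```

The plate tips with slopes of +0.028 in x and -0.026 in y, so its near left corner is down. The finger stopped at about 4 mm with a rising force, so near left is the rocking lug. Next I'll lift off, move 47 mm towards the robot and press its tab.

Call:
{"fn": "carry_out", "kwargs": {"increments": [0,0,-0.3,0,0,0,0,-0.6,0,0,0.5,0,-0.6,0,0,0.94,0,-0.6,0,0,0.94,0,-0.6,0,0]}}

```text
time_s: 4.68
ee_pos: [0.4445, 0.1746, 0.1032]
eef_rot: [[-0.998, 0.066, 0.0], [0.066, 0.998, -0.0], [-0.0, -0.0, -1.0]]
ft_force: [0.5, -0.5, 0.2]
finger_gap: -0.001
finger_force: 0.0
```

```bash
python3 tilt.py
```

```text
[ 0.39101973  0.04617732 -0.46703008] [0.44583162 0.17466076 0.10354063]
slope x,y,z0 [-0.00058433  0.00337275  0.07827222] 820
```

The plate sprang back level. Now I press the tab, commanding a final height of about 69 mm.

Call:
{"fn": "carry_out", "kwargs": {"increments": [0,0,0.35,0,0,0,0,0.48,0,0,0,0,0.54,0,0,0,0,0.6,0,0,0,0,0.66,0,0,0,0,0.7,0,0,0,0,0.7,0,0,0,0,0.7,0,0]}}

```text
time_s: 5.72
ee_pos: [0.445, 0.1746, 0.0694]
eef_rot: [[-0.998, 0.067, -0.003], [0.067, 0.998, -0.0], [0.003, -0.001, -1.0]]
ft_force: [-6.0, -1.5, 10.5]
finger_gap: -0.0
finger_force: 5.7
```

Call:
{"fn": "carry_out", "kwargs": {"increments": [0,0,0.03,0,0,0,0,0.05,0,0,0,0,0.05,0,0]}}

```text
time_s: 6.1
ee_pos: [0.4451, 0.1747, 0.069]
eef_rot: [[-0.998, 0.066, -0.004], [0.066, 0.998, -0.001], [0.004, -0.001, -1.0]]
ft_force: [-12.1, -2.3, 26.2]
finger_gap: -0.003
finger_force: 13.0
```

The finger is on the firm stop: 26 N with only 0.4 mm more travel. Lifting clear.

Call:
{"fn": "carry_out", "kwargs": {"increments": [0,0,-0.4,0,0,0,0,-1.0,0,0,0.5,0,-1.8,0,0,1.2,1.0,-2.6,0,0,1.2,2.0,-2.6,0,0,1.2,3.0,-2.6,0,0,1.2,3.0,-2.6,0,0,1.2,3.0,-2.6,0,0]}}

```text
time_s: 7.1
ee_pos: [0.3955, 0.3279, 0.1951]
eef_rot: [[-0.998, 0.066, -0.0], [0.066, 0.998, -0.001], [0.0, -0.001, -1.0]]
ft_force: [0.2, 0.1, -0.7]
finger_gap: 0.002
finger_force: 0.0
```

```bash
python3 tilt.py
python3 - <<'E'
from h import *
P=cam("top");p=P[0]
for n,x,y in(("NL",.4455,.1746),("NR",.4365,.031),("FL",.5649,.1664),("FR",.556,.0233)):
  R,t=P[1:];c=R@np.array([x-.006,y,.076])+t;u,v=int(p["fx"]*c[0]/c[2]+p["cx"]),int(p["fy"]*c[1]/c[2]+p["cy"])
  print(n,np.median([world(*P,u+i,v+j)[2] for i in(-2,-1,0,1,2) for j in(-1,0,1)]))
cv2.imwrite("pics/e.png",cv2.resize(cv2.cvtColor(p["color"][165:300,170:310],cv2.COLOR_RGB2BGR),None,fx=4,fy=4,interpolation=cv2.INTER_CUBIC))
E
```

```text
[-0.33353832 -0.54147301 -0.57922242] [0.39545083 0.3273995  0.19496838]
slope x,y,z0 [-0.00270093  0.00198196  0.07808103] 892
NL 0.06777585204119095
NR 0.07808290791267468
FL 0.07798744456911268
FR 0.07685806360096588
```

View pics/e.png

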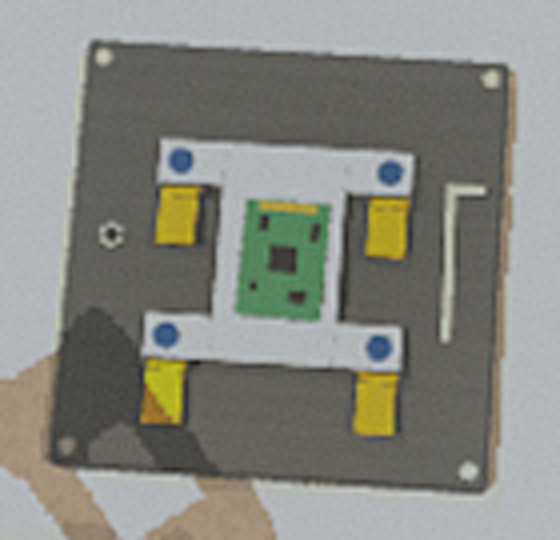

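The near left tab (163,392 in the crop) is flat, about 10 mm lower than the other three, which are still up. The plate is level, and the board, nut and hex key have not moved.

```bash
python3 -c "
from plant import close_job
print(close_job())"
```

```text
the job is handed in; nothing more can be done
None
```

The near left corner was the one that rocked; its shim tab is pressed flat, the other three are still up, the plate is level, the arm is clear, and the job is handed in (no verdict was returned).

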